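# Load the drilling feeder and trip its limit switch

### The job

Take the wooden guide block out of the slotted rack, set it down on the black rubber mat and let go, then take it again by its long sides and load it into the blue-ended cradle, standing on the cradle floor and centred between the end stops and level with their edges. Then tell the feeder that it is loaded: push the orange roller of the limit switch over with the fingers until it clicks (arm past the red mark), without driving it into its end stop, and let it spring back. Do not disturb the paint tin, the jar or the sanding block.

Things in the scene. Friction and masses are not known exactly. Their poses are not given: they have to be found in the camera images.
- block_center (a point): centre of the guide block, a light wooden block 62 (x) x 40 (y) x 44 (z) mm, 120 g, with a round brass bush in its top face; this point is 22 mm above its underside; its x axis runs along the 62 mm length, z up. The two ends of its length are alike.
- guide_block: the guide block itself, same axes; origin at the centre of its underside
- rack: fixed wooden rack holding the block at the start; origin: centre of its underside, z up. Base 100 (x) x 90 (y) x 6 mm. Two cheeks, 60 mm long in x, 12 mm thick, top at z 54 mm, 46 mm apart in y. The block stands on the base between them, length along rack x, top at z 50 mm, short ends flush with the cheeks' ends: it can be gripped here only by its short ends (62 mm), closing along rack x.
- mat: black rubber mat 150 x 150 x 4 mm, fixed flat, origin at the centre of its underside: the place to set the block down (upright, anywhere with its centre within 55 mm of the mat's centre along both mat axes) and change grip
- cradle: fixed grey cradle with two blue end stops; origin: centre of its underside, z up. Base 125 (x) x 100 (y) x 6 mm (its top is the cradle floor). End stops 38 mm wide in y, 12 mm thick, top at z 54 mm, at x = +-39.5 mm: 67 mm between them for the block's length, which must lie along cradle x. The y sides are open: the block is held here by its long sides (40 mm), closing along cradle y.
- limit_switch: fixed grey roller-lever limit switch on a steel foot 85 x 75 x 6 mm; origin on the bench below its centre, z up. Body 42 (x) x 40 (y) mm centred at y +5 mm, black cap top at z 97 mm; thin plate with the marks (x -9 to 45, y -15 mm) top at z 115 mm. The arm stands upright on the -y side and swings towards +x about a level shaft at x 0, y -26, z 68 mm.
- roller (a point): centre of the orange roller on the end of the switch arm, radius 12 mm, 14 mm wide along the switch's y; 72 mm from the shaft; at rest 140 mm above the bench and straight above the shaft, at x = 0, y = -39 mm in the switch's frame
- switch_arm (a joint): swing of the switch arm, rad: 0 upright at rest, grows as the roller is pushed to the switch's +x (the roller then also sinks along its arc). It clicks at 0.5 (red mark), hard end stop at 1.0 (black mark); keep below 0.92. A spring brings it back to 0 when let go; about 3 N at the roller at the click.
- paint_tin: bystander: tin with a blue band, 75 mm across, 76 mm high, loose; origin at the centre of its underside
- screw_jar: bystander: glass jar with a brown cap, 66 mm across, 98 mm high, loose; origin at the centre of its underside
- sanding_block: bystander: sanding block 111 (x) x 62 (y) x 32 mm, loose; origin at the centre of its underside
There are look-alikes about, which are no part of the job. Leave any pink or purple look-alike of the guide_block alone.

How it is judged:
By the outcome, as a careful person would: the job done as asked, in the order asked, and still so for the second after the job is handed in, with the robot touching nothing.
It also fails if it takes over 72 s, if anything falls off the work surface, if the arm or the gripper's body presses on something with over 40 N, if the wrist force passes 120 N, or if a joint passes its speed limit or range.

### The arm

A 7-joint arm with a two-finger parallel gripper is mounted at the origin on a cart in front of the work surface, level with it; the furniture and walls round the work are solid. World frame = base frame: x ahead of the robot, y to its left, z up, the work surface at z = 0. Lengths are in m, angles in rad, forces in N, time in s.
With the tool pointing down it reaches from about 0.35 to 0.9 m from the base axis. Payload 8.1 kg.
Tool frame: the origin (TCP) lies midway between the tips of the shut fingers; the grasp point (between the pads) lies arm.tcp_to_grasp behind it (arm.tcp_to_grasp is the distance from the TCP to the grasp point, in m); z points along the fingers, y is the line along which they close (so a half turn about z gives the same grasp; the last joint's range is limited). The gripper opens to 92 mm and grips with 3 to 60 N. Pads are 19 mm wide; open, the fingers measure 130 mm over their backs; the gripper's body (75 mm by 190 mm) begins 47 mm behind the grasp point.
Start: joints at [1.023, 0.434, 0.025, 1.573, -0.012, 1.134, -0.075], TCP at [0.269, -0.564, 0.203] pointing down, gripper open.
Joint ranges: [-2.62, 2.62], [-0.44, 2.09], [-1.27, 1.32], [0.08, 2.57], [-1.32, 4.46], [0.12, 2], [-2.74, 2.74]. Speed limits (rad/s): [2.22, 2.22, 3.01, 3.01, 3.14, 3.14, 3.14].

### API

Orientations are given as a rotation vector (axis times angle).
In Python, from cell import observe, get_image, arm gives the robot as it stands. The module is installed in compiled form; this text tells all that it offers.
- The arm moves only by the tool drive_tool, never from a script. Its argument "steps" is a list of rows, each a list of 5 numbers: the closure, from 0 (fully open) to 1 (shut), then the shift along the world's x, y, z in mm, then the turn about the world's z in rad. In form: [[hand, x, y, z, roll], ...]. A call has 1 to 20 rows; each row shifts and turns the commanded pose from where the row before left it; what a row does not reach is not made up. A row lasts 1/12 s, in which the tool goes at most 41.7 mm and 7.16 degrees, less where a joint would pass 70% of its speed; a pose out of reach is approached as far as the arm can. A call with a gripper value outside its range is refused whole. The fingers move at their own pace and stop on an object; "grip_force" is the grip in N (left out, the last holds). Time passes only in rows, so rows that do not move let the fingers close. It gives the time, the measured TCP pose, the force, the opening and the grip force at its end, in the units of the state.
- observe(): the state, without advancing time (a new reading comes with each control period).
- get_image(name): name is "side" or "top" or "wrist"; returns a dict with "image" (480x640x3 uint8, red, green, blue), "vfov" (degrees; the focal length in pixels is half the picture's height over the tangent of half this angle, whatever the lens; pixels are square), "cx", "cy" (the principal point, pixels), "xyz" and "attitude" of the camera in the world. Camera axes: x right, y down, z forward; pixel columns grow to the right and rows downward; lengths in m; the calibration is good to about 2 mm. The wrist camera is an equidistant fisheye: a pixel r from the principal point sees the ray r / f radians off the axis. A picture is of the moment at which its call begins. There is no depth.
- arm.sign_off(): hands the job in; it is judged then, once.
The state is a dict: "clock": time; "joints": joint angles; "dq": joint speeds; "joint_efforts": joint torques, N m; "position": TCP position; "ee_rot": TCP orientation; "force": force on the tool from outside, world axes, zero at the start; "ft_torque": the same for the moment, N m; "width": opening from 0.0 (shut) to 1.0 (fully open); "gripper_force": force on a finger pad.
Only numpy, scipy, OpenCV 4.12 (cv2) and the standard library are available. Lean on these libraries where they do the work, as an engineer would, in place of code of your own. Each camera call takes 0.05 s, during which the arm holds its last target. There are 200 camera calls.

## Working session

There is one attempt and no reset: what is moved stays moved. The work goes in short steps, Python scripts to look and compute and a tool call to move; the robot and the scene stay as the last step left them, time stands still between calls to the robot, and variables do not carry over. Pictures are saved under pics/ and viewed, at most 10 in all, crops included, and the job is handed in when it is done.

Besides the shell and the picture viewer there is one more tool, called after "Request:" as name([rows], argument=value, ...), one row to a line, values as JSON. drive_tool: Moves the arm, as the interface text tells. Its arguments: {"type":"object","properties":{"steps":{"type":"array"},"grip_force":{"type":"number"}},"required":["steps"]}

```bash
mkdir -p pics; ls; cat > h.py <<'E'
import numpy as np, cv2
from cell import observe, get_image, arm
from scipy.spatial.transform import Rotation as R
def snap(n,fn):
    d=get_image(n); cv2.imwrite(f'pics/{fn}.png',d['image'][:,:,::-1]); np.save(f'pics/{fn}.npy',d,allow_pickle=True); return d
def load(fn): return np.load(f'pics/{fn}.npy',allow_pickle=True).item()
def att(d):
    a=np.array(d['attitude'],float)
    return a if a.shape==(3,3) else (R.from_rotvec(a).as_matrix() if a.size==3 else R.from_quat(a).as_matrix())
def ray(d,u,v,fish=False):
    f=240/np.tan(np.radians(d['vfov'])/2); x,y=u-d['cx'],v-d['cy']
    if fish:
        r=np.hypot(x,y); t=r/f; c=np.array([x/r*np.sin(t),y/r*np.sin(t),np.cos(t)]) if r>0 else np.array([0,0,1.])
    else: c=np.array([x,y,f])
    c=att(d)@c; return np.array(d['xyz']),c/np.linalg.norm(c)
def onz(d,u,v,z,fish=False):
    o,c=ray(d,u,v,fish); return o+c*(z-o[2])/c[2]
def proj(d,p,fish=False):
    f=240/np.tan(np.radians(d['vfov'])/2); c=att(d).T@(np.array(p)-d['xyz'])
    if fish:
        r=np.hypot(c[0],c[1]); t=np.arctan2(r,c[2]); return d['cx']+f*t*c[0]/r, d['cy']+f*t*c[1]/r
    return d['cx']+f*c[0]/c[2], d['cy']+f*c[1]/c[2]
E
python3 - <<'E'
from h import *
for n in ['top','side']:
    d=snap(n,n+'0'); print(n,d['vfov'],d['cx'],d['cy'],d['xyz'],d['attitude'])
print(observe(),arm.tcp_to_grasp)
E
```

```text
pics
top 54.61583513665213 316.82274460967244 241.55321679611828 [ 0.45055167 -0.03233571  1.14629663] [-2.18525451  2.19175073 -0.09245385]
side 47.20209863270226 320.50529141570723 239.84940307882758 [0.41893028 0.84083038 0.7365375 ] [-0.18168163  2.74312055 -1.41935238]
{'clock': 0.1, 'joints': array([ 1.02340053,  0.43514718,  0.02498179,  1.57398094, -0.01161649,
        1.13400351, -0.07511841]), 'dq': array([-0.00048805, -0.00067016,  0.0001263 , -0.00301016, -0.00032378,
       -0.00062119, -0.00039102]), 'joint_efforts': array([ 1.91911291e-03, -6.69128180e+01,  9.87302475e-01, -3.15142071e+01,
       -6.06535189e-02,  3.74290114e-02,  6.33023933e-05]), 'position': array([ 0.26866566, -0.56377653,  0.20273711]), 'ee_rot': array([-3.06295820e+00, -6.92488868e-01,  6.58010528e-04]), 'force': array([ 0.86503678,  0.07042583, -0.38017105]), 'ft_torque': array([-0.01590525,  0.03331295,  0.02891815]), 'gripper_force': 0.0, 'width': 0.9989807139112455} 0.0188
```

View pics/top0.png

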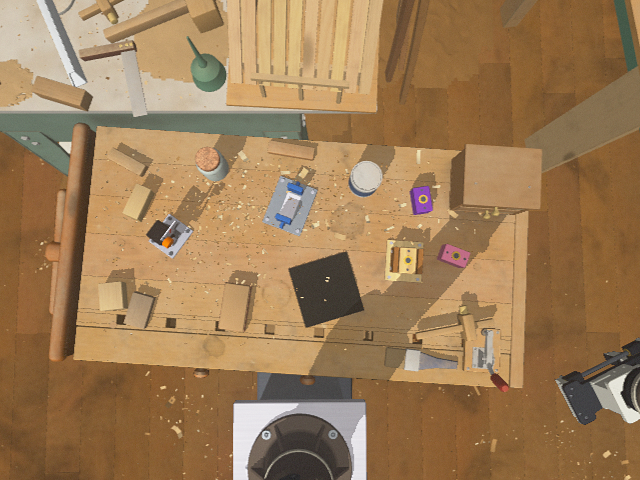

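View pics/side0.png

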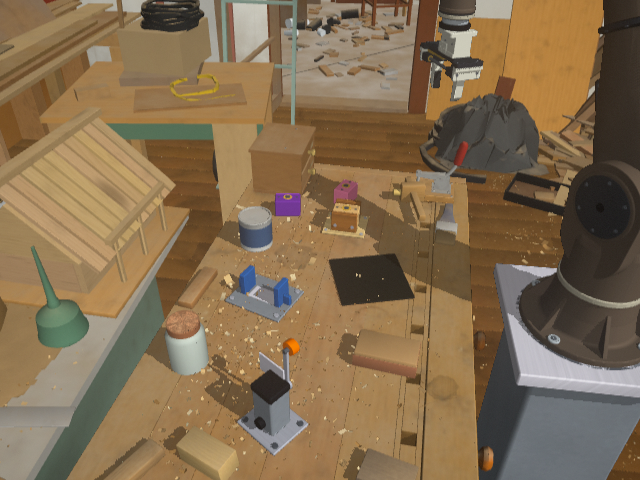

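The top view shows the rack at (405,260), mat (326,289), cradle (291,204), switch (169,236), tin (365,178), jar (211,162) and sanding block about (235,305).

Things that could be taken for the guide block:
- light wooden block with bush in the rack, (405,260)
- purple one, (423,199)
- pink one, (455,256)
- plain offcuts, (138,202) and (113,296)

By the description it is the one in the rack. I'll check it in a close crop.

```bash
python3 - <<'E'
from h import *
d=load('top0'); im=d['image'][:,:,::-1]
def crop(u,v,w=30,k=6): return cv2.resize(im[v-w:v+w,u-w:u+w],None,fx=k,fy=k,interpolation=cv2.INTER_CUBIC)
s=load('side0')['image'][:,:,::-1]
row1=np.hstack([crop(405,260,32,6)[:384,:384],crop(291,204,32,6)])
row1=cv2.resize(row1,(768,384)); 
row2=np.hstack([cv2.resize(crop(169,236,32,6),(200,200)),cv2.resize(s[190:246,310:390],(286,200)),cv2.resize(s[335:455,230:310],(134,200)),np.zeros((200,148,3),np.uint8)])
cv2.imwrite('pics/c0.png',np.vstack([row1,row2]))
hsv=cv2.cvtColor(d['image'],cv2.COLOR_RGB2HSV)
def rects(m,lo,n):
    for c in sorted(cv2.findContours(m.astype(np.uint8),cv2.RETR_EXTERNAL,cv2.CHAIN_APPROX_NONE)[0],key=cv2.contourArea)[::-1][:n]:
        r=cv2.minAreaRect(c); b=cv2.boxPoints(r); p=np.array([onz(d,*q,lo)[:2] for q in b]); e=p[1]-p[0]; g=p[2]-p[1]
        print(r[0],'ctr',p.mean(0).round(4),'len',np.linalg.norm(e).round(3),np.linalg.norm(g).round(3),'ang',np.degrees(np.arctan2(e[1],e[0])).round(1))
roi=np.zeros((480,640),bool); roi[230:340,270:380]=1
print('mat');rects(roi&(hsv[...,2]<50),.004,1)
roi[:]=0; roi[165:245,255:330]=1
print('blue');rects(roi&(hsv[...,0]>100)&(hsv[...,0]<125)&(hsv[...,1]>150),.054,2)
roi[:]=0; roi[200:270,130:210]=1
print('orange');rects(roi&(hsv[...,0]<18)&(hsv[...,1]>200)&(hsv[...,2]>180),.14,2)
print('black');rects(roi&(hsv[...,2]<60),.097,2)
roi[:]=0; roi[225:290,375:430]=1
print('rackbase',); print(onz(d,405,260,.05))
for n,u,v,z in [('tin',366,176,.076),('jar',208,158,.098),('sand',236,304,.032)]: print(n,onz(d,u,v,z))
E
```

```text
mat
(326.5, 279.0) ctr [ 0.4434 -0.0676] len 0.0 0.002 ang 0.0
blue
(282.6849365234375, 218.00685119628906) ctr [0.5877 0.0368] len 0.01 0.035 ang -20.3
(294.7919616699219, 187.1970672607422) ctr [0.6614 0.0082] len 0.01 0.034 ang -19.7
orange
(165.80001831054688, 241.9000244140625) ctr [0.5254 0.284 ] len 0.017 0.015 ang -25.5
black
(172.5, 235.50001525878906) ctr [0.5431 0.2827] len 0.006 0.003 ang -44.3
(160.75001525878906, 243.75003051757812) ctr [0.5245 0.3088] len 0.003 0.002 ang -44.3
rackbase
[ 0.48777818 -0.25192542  0.05      ]
tin [ 0.68334717 -0.15885404  0.076     ]
jar [0.72068372 0.20498438 0.098     ]
sand [0.38507497 0.14862857 0.032     ]
```

View pics/c0.png

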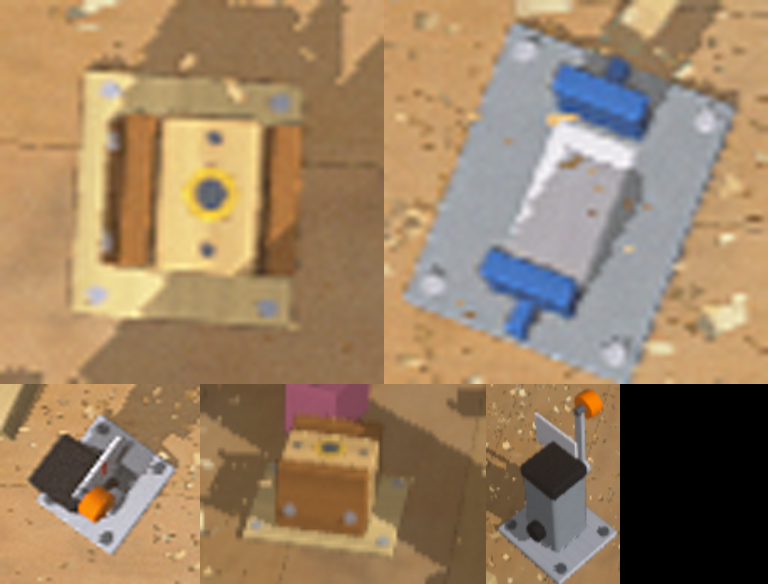

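The crop confirms the choice: a light wooden block with a brass bush between two brown cheeks. The bush is at about (407.8,260.2) in the full picture. The switch's marked plate runs up and right from the roller, so +x points that way.

```bash
python3 - <<'E'
from h import *
d=load('top0'); s=load('side0')
c=lambda q,o,k:(np.array(o)+np.array(q)/k)
P=lambda q,z:onz(d,*q,z)[:2]
ang=lambda v:np.degrees(np.arctan2(v[1],v[0])).round(1)
rc=[P(c(q,(373,228),6),.006) for q in [(88,70),(303,88),(295,326),(72,310)]]
print('rack',np.mean(rc,0),[np.linalg.norm(rc[i]-rc[i-1]).round(3) for i in range(4)],'x ang',ang(rc[0]-rc[3]),ang(rc[1]-rc[2]), 'bush',P(c((209,193),(373,228),6),.05))
m=[P(q,.004) for q in [(289,268),(347,252),(363,311),(306,327)]]; print('mat',np.mean(m,0),ang(m[1]-m[0]))
k=200/64
f=[P((137+q[0]/k,204+(q[1]-384)/k),.006) for q in [(100,418),(175,470),(110,552),(32,490)]]
fc=np.mean(f,0); a=ang((f[1]-f[2]+f[0]-f[3])); print('switch',fc,[np.linalg.norm(f[i]-f[i-1]).round(3) for i in range(4)],'x ang',a)
ar=np.radians(a); X=np.array([np.cos(ar),np.sin(ar)]);Y=np.array([-X[1],X[0]])
ro=fc-.039*Y; print('roller pred',ro,proj(d,[*ro,.14]),proj(s,[*ro,.14]))
print('roller meas top',P((165.8,241.9),.14))
h=cv2.cvtColor(s['image'],cv2.COLOR_RGB2HSV); M=((h[...,0]<18)&(h[...,1]>200)&(h[...,2]>180)); M[:330]=0;M[360:]=0;M[:,:270]=0;M[:,310:]=0
v,u=np.nonzero(M); print('side px',u.mean(),v.mean(),onz(s,u.mean(),v.mean(),.14))
cr=[P(c(q,(259,172),6),.006) for q in [(513-384,25),(735-384,100),(630-384,383),(405-384,300)]]
print('cradle base',np.mean(cr,0),ang(cr[0]-cr[3]),ang(cr[1]-cr[2]))
o=observe(); r=R.from_rotvec(o['ee_rot']).as_matrix(); print('tool y',ang(r[:,1]),r[:,2], 'x',ang(r[:,0]))
E
```

```text
rack [ 0.48677022 -0.25968484] [np.float64(0.099), np.float64(0.089), np.float64(0.098), np.float64(0.091)] x ang -4.6 -3.1 bush [ 0.4873644  -0.25862629]
mat [ 0.41813595 -0.06691592] -74.8
switch [0.55116634 0.3152614 ] [np.float64(0.077), np.float64(0.073), np.float64(0.081), np.float64(0.079)] x ang -40.0
roller pred [0.52609762 0.28538567] (np.float64(165.1594808925585), np.float64(241.59302244692208)) (np.float64(290.98869757536545), np.float64(348.93141457816876))
roller meas top [0.52542798 0.28399049]
side px 293.2654867256637 345.50442477876106 [0.52392798 0.2781876  0.14      ]
cradle base [0.62468517 0.02148341] -21.1 -20.3
tool y -64.5 [-7.01889897e-04  1.20411899e-03 -9.99999029e-01] x 25.5
```

Request:
drive_tool([
  [0,18,25,0,0.088],
  [0,18,25,0,0.088],
  [0,18,25,0,0.088],
  [0,18,25,0,0.088],
  [0,18,25,0,0.088],
  [0,18,25,0,0.088],
  [0,18,26,0,0.088],
  [0,18,26,0,0.088],
  [0,18,26,0,0.088],
  [0,18,25,0,0.088],
  [0,19,25,0,0.088],
  [0,19,26,0,0.088],
  [0,0,0,0,0],
  [0,0,0,0,0],
], grip_force=25)

```text
clock: 1.27
position: [0.4879, -0.258, 0.2032]
ee_rot: [-2.293, -2.146, -0.001]
force: [0.0, -1.0, 0.0]
width: 1.0
gripper_force: 0.0
```

```bash
python3 - <<'E'
from h import *
d=snap('wrist','w1'); print(d['vfov'],d['cx'],d['cy'],d['xyz'],d['attitude'])
print(observe()['position'],observe()['joints'])
# rack predicted
print(proj(d,[.487,-.2595,.05],True))
E
```

```text
65.70646984690485 312.7102800056788 240.78980962172875 [ 0.4934756  -0.18585438  0.38379344] [ 2.87315898 -0.09360466 -0.01463295]
[ 0.48682416 -0.25980709  0.20309302] [ 0.64062311  0.34208153 -0.32614102  1.73198605  0.12172082  1.08810146
  0.20599836]
(np.float64(311.42220657495176), np.float64(222.52315409768119))
```

View pics/w1.png

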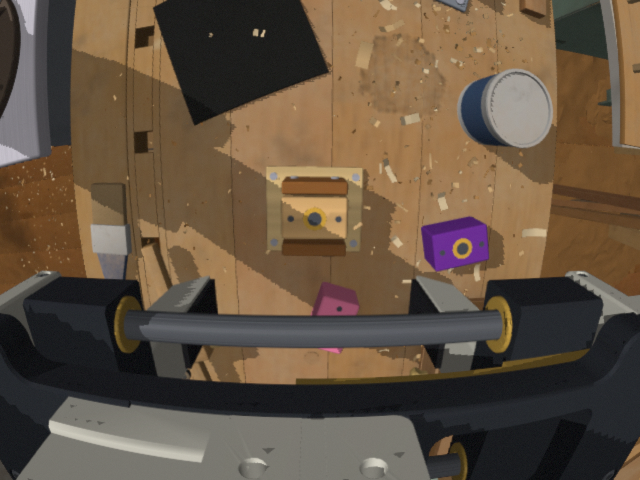

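The wrist view shows the bush at (315,217.5), with its two small holes at (291,218) and (338.5,219).

```bash
python3 - <<'E'
from h import *
d=load('w1')
b=onz(d,315,217.5,.05,True);p=onz(d,291,218,.05,True);q=onz(d,338.5,219,.05,True)
e=q-p; print(b,(p+q)/2,np.linalg.norm(e),np.degrees(np.arctan2(e[1],e[0])))
o=observe(); r=R.from_rotvec(o['ee_rot']).as_matrix(); print(o['position'],np.degrees(np.arctan2(r[1,1],r[0,1])))
rc=[onz(d,*k,.006,True)[:2] for k in [(268,168),(362,168),(360,250),(266,249)]]
print(np.mean(rc,0),[np.degrees(np.arctan2(*(v[::-1]))) for v in (rc[1]-rc[0],rc[2]-rc[3])])
E
```

```text
[ 0.4905844  -0.25500432  0.05      ] [ 0.49030981 -0.2558974   0.05      ] 0.0436371326826415 -4.9460373283292185
[ 0.48682416 -0.25980709  0.20309302] -3.9747174717653513
[ 0.48972194 -0.25553015] [np.float64(-3.690637456349427), np.float64(-4.3556439349595895)]
```

Request:
drive_tool([
  [0,2,2.5,-30,0],
  [0,0,0,-35,0],
  [0,0,0,-35,0],
  [0,0,0,-30,0],
  [0,0,0,-20,0],
  [0,0,0,-15,0],
  [0,0,0,-12,0],
  [0,0,0,-9,0],
  [0,0,0,0,0],
  [0,0,0,0,0],
  [1,0,0,0,0],
  [1,0,0,0,0],
  [1,0,0,0,0],
  [1,0,0,0,0],
  [1,0,0,0,0],
  [1,0,0,0,0],
  [1,0,0,0,0],
  [1,0,0,0,0],
], grip_force=25)

```text
clock: 2.82
position: [0.4891, -0.2578, 0.0178]
ee_rot: [2.297, 2.142, 0.0]
force: [-2.0, -0.4, 6.1]
width: 0.67
gripper_force: 25.0
```

Request:
drive_tool([
  [1,0,0,10,0],
  [1,0,0,20,0],
  [1,0,0,30,0],
  [1,0,0,30,0],
  [1,-7,19,0,-0.029],
  [1,-7,19,0,-0.029],
  [1,-7,19,0,-0.029],
  [1,-7,19,0,-0.029],
  [1,-7,19,0,-0.029],
  [1,-7,19,0,-0.029],
  [1,-7,19,0,-0.029],
  [1,-7,19,0,-0.029],
  [1,-7,19,0,-0.029],
  [1,-8,20,0,-0.029],
  [1,0,0,0,0],
  [1,0,0,0,0],
])

```text
clock: 4.15
position: [0.4175, -0.0659, 0.1078]
ee_rot: [2.581, 1.791, -0.0]
force: [-0.7, -0.9, -1.5]
width: 0.673
gripper_force: 25.0
```

```bash
python3 - <<'E'
from h import *
snap('top','t2'); d=snap('side','s2'); cv2.imwrite('pics/s2c.png',cv2.resize(d['image'][150:400,230:480,::-1],(500,500)))
o=observe(); print(o['position'],o['width'],o['force'],o['joints'])
E
```

```text
[ 0.41819585 -0.06725062  0.10773272] 0.6670122110152066 [ 0.44158811  0.31320139 -1.9306617 ] [ 0.31729922  0.25663633 -0.33629211  2.13771249  0.12187067  0.76428508
 -0.45674448]
```

View pics/s2c.png

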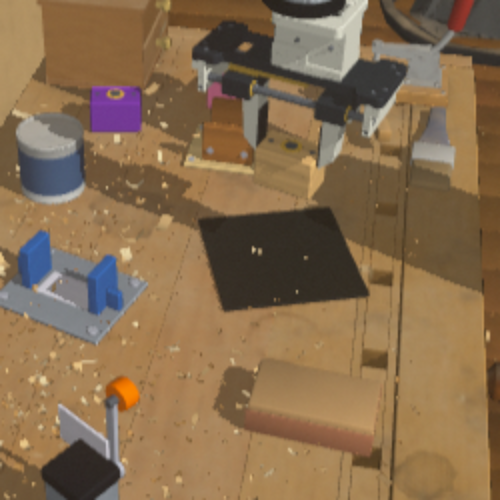

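The crop shows the block held level by its short ends at about (287,160), in the air on the way to the mat at (283,258). Next I lower it.

Request:
drive_tool([
  [1,0,0,-25,0],
  [1,0,0,-25,0],
  [1,0,0,-20,0],
  [1,0,0,-10,0],
  [1,0,0,-6,0],
  [1,0,0,-3,0],
  [1,0,0,-2,0],
  [1,0,0,0,0],
  [1,0,0,0,0],
])

```text
clock: 5.0
position: [0.4185, -0.0669, 0.017]
ee_rot: [2.583, 1.787, 0.001]
force: [0.2, 1.1, -1.1]
width: 0.672
gripper_force: 25.0
```

Still about 1 mm up. I lower a little more, release, rise and turn 90°.

Request:
drive_tool([
  [1,0,0,-1,0],
  [1,0,0,-1,0],
  [1,0,0,0,0],
  [0,0,0,0,0],
  [0,0,0,0,0],
  [0,0,0,0,0],
  [0,0,0,0,0],
  [0,0,0,0,0],
  [0,0,0,0,0],
  [0,0,0,10,0],
  [0,0,0,20,0],
  [0,0,0,30,0],
  [0,0,0,30,0],
  [0,0,0,40,0],
  [0,0,0,40,0],
  [0,0,0,0,0.12],
  [0,0,0,0,0.12],
  [0,0,0,0,0.12],
  [0,0,0,0,0.12],
  [0,0,0,0,0.12],
])

```text
clock: 6.67
position: [0.4177, -0.0667, 0.1845]
ee_rot: [1.932, 2.477, -0.0]
force: [-0.4, -0.5, 0.6]
width: 1.0
gripper_force: 0.0
```

Request:
drive_tool([
  [0,0,0,0,0.12],
  [0,0,0,0,0.12],
  [0,0,0,0,0.12],
  [0,0,0,0,0.12],
  [0,0,0,0,0.12],
  [0,0,0,0,0.12],
  [0,0,0,0,0.12],
  [0,0,0,0,0.13],
  [0,0,0,0,0],
  [0,0,0,0,0],
])

```text
clock: 7.5
position: [0.4177, -0.0668, 0.1843]
ee_rot: [-0.578, -3.088, -0.0]
force: [-0.5, 0.3, -0.1]
width: 1.001
gripper_force: 0.0
```

```bash
python3 - <<'E'
from h import *
d=snap('wrist','w3'); o=observe(); r=R.from_rotvec(o['ee_rot']).as_matrix(); print(o['position'],o['joints'],o['force'],'tool y',np.degrees(np.arctan2(r[1,1],r[0,1])))
print('blk',proj(d,[.4185,-.067,.048],True),'cradle',proj(d,[.6246,.0222,.03],True))
E
```

```text
[ 0.41779439 -0.06674478  0.18435447] [ 0.52365832  0.17495266 -0.55307527  2.02471778  0.1108465   0.97062368
  1.11489608] [ 0.6675795  -0.65144772 -0.46913488] tool y 68.76956851271919
blk (np.float64(311.08181244477976), np.float64(224.26107145256856)) cradle (np.float64(451.4011104877901), np.float64(360.87545448302734))
```

View pics/w3.png

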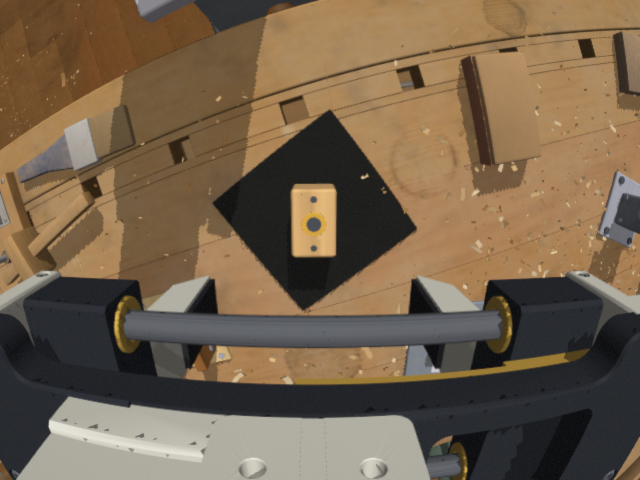

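The block stands upright on the mat with its bush at (314,225) and holes at (313,199.5) and (313.5,248.5). Next I look at the empty cradle from the same relative pose, so the wrist camera's bias cancels.

Request:
drive_tool([
  [0,21,9,0,0],
  [0,21,9,0,0],
  [0,21,9,0,0],
  [0,21,9,0,0],
  [0,21,9,0,0],
  [0,21,9,0,0],
  [0,21,9,0,0],
  [0,20,9,0,0],
  [0,20,9,0,0],
  [0,20,8,0,0],
  [0,0,0,0,0],
  [0,0,0,0,0],
])

```text
clock: 8.55
position: [0.6251, 0.0231, 0.1838]
ee_rot: [-0.574, -3.088, -0.0]
force: [-0.1, -0.4, -0.0]
width: 1.0
gripper_force: 0.0
```

```bash
python3 - <<'E'
from h import *
d=snap('wrist','w4'); o=observe(); r=R.from_rotvec(o['ee_rot']).as_matrix(); print(o['position'],o['joints'],o['force'],'tool y',np.degrees(np.arctan2(r[1,1],r[0,1])))
ang=lambda e:np.degrees(np.arctan2(e[1],e[0]))
w=load('w3')
b=onz(w,314,225,.048,True);p=onz(w,313,199.5,.048,True);q=onz(w,313.5,248.5,.048,True)
print('block',b,ang(q-p))
h=cv2.cvtColor(d['image'],cv2.COLOR_RGB2HSV); M=((h[...,0]>100)&(h[...,0]<125)&(h[...,1]>150)).astype(np.uint8); M[290:]=0
cs=sorted(cv2.findContours(M,0,1)[0],key=cv2.contourArea)[::-1][:2]
for c in cs: print(cv2.boundingRect(c),cv2.minAreaRect(c))
cv2.imwrite('pics/w4c.png',cv2.resize(d['image'][130:330,190:440,::-1],(750,600),interpolation=cv2.INTER_CUBIC))
E
```

```text
[0.62438281 0.02241519 0.18386144] [ 0.22499422  0.50737773 -0.51977356  1.56416772  0.26826581  1.14308036
  0.85051492] [ 0.35825143  0.22926284 -0.2158263 ] tool y 68.93537330681951
block [ 0.42003813 -0.06486023  0.048     ] -20.5687435728716
(294, 250, 41, 30) ((314.0, 264.5), (29.0, 40.0), 90.0)
(293, 155, 44, 32) ((314.5, 170.5), (31.0, 43.0), 90.0)
```

View pics/w4c.png

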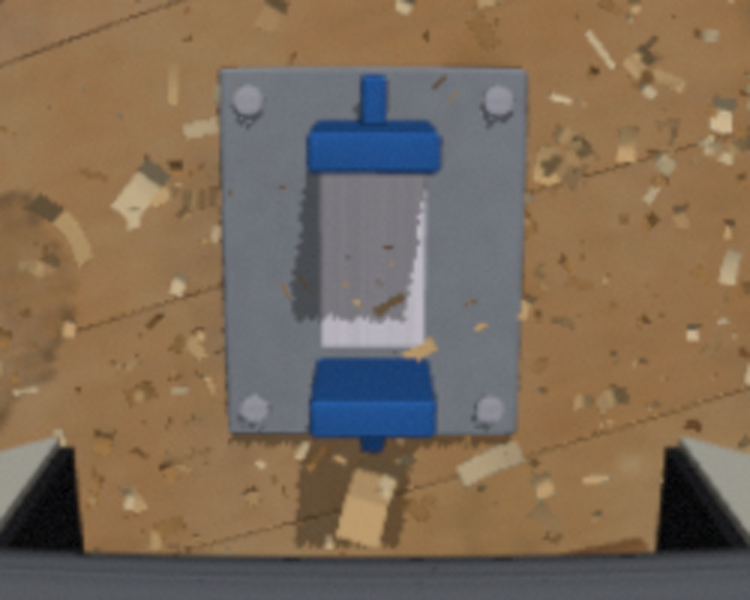

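The crop shows the cradle empty and clear. The upper stop's top face spans rows 133–172 and cols 308–440, the lower one's rows 402–437 and cols 310–436. The base corners are at (221,70), (526,70), (517,432) and (230,432).

```bash
python3 - <<'E'
from h import *
d=load('w4'); ang=lambda e:np.degrees(np.arctan2(e[1],e[0])).round(2)
c=lambda u,v,z:onz(d,190+u/3,130+v/3,z,True)[:2]
a=c(374,152.5,.054); b=c(373,419.5,.054); print('stops mid',(a+b)/2,np.linalg.norm(a-b),ang(b-a))
f=[c(*q,.006) for q in [(221,70),(526,70),(517,432),(230,432)]]
print('base',np.mean(f,0),[np.linalg.norm(f[i]-f[i-1]).round(4) for i in range(4)],ang(f[3]-f[0]),ang(f[2]-f[1]))
w=load('w3'); bl=onz(w,314,225,.048,True); print('block seen',bl)
o=observe(); print(o['position'])
E
```

```text
stops mid [0.62734463 0.02545539] 0.0786199595526158 -21.17
base [0.62732554 0.02571111] [np.float64(0.1227), np.float64(0.0978), np.float64(0.1227), np.float64(0.0988)] -21.22 -20.73
block seen [ 0.42003813 -0.06486023  0.048     ]
[0.62438281 0.02241519 0.18386144]
```

Request:
drive_tool([
  [0,-21,-9,0,0],
  [0,-21,-9,0,0],
  [0,-21,-9,0,0],
  [0,-21,-9,0,0],
  [0,-21,-9,0,0],
  [0,-21,-9,0,0],
  [0,-21,-9,0,0],
  [0,-20,-9,0,0],
  [0,-20,-9,0,0],
  [0,-20,-8,0,0],
  [0,0,0,-35,0],
  [0,0,0,-35,0],
  [0,0,0,-35,0],
  [0,0,0,-25,0],
  [0,0,0,-20,0],
  [0,0,0,-12,0],
  [0,0,0,-6,0],
  [0,0,0,0,0],
  [0,0,0,0,0],
])

```text
clock: 10.18
position: [0.4177, -0.067, 0.0169]
ee_rot: [0.573, 3.089, -0.0]
force: [0.0, 0.7, -0.3]
width: 0.999
gripper_force: 0.0
```

Request:
drive_tool([
  [1,0,0,0,0],
  [1,0,0,0,0],
  [1,0,0,0,0],
  [1,0,0,0,0],
  [1,0,0,0,0],
  [1,0,0,0,0],
  [1,0,0,0,0],
  [1,0,0,0,0],
  [1,0,0,0,0],
  [1,0,0,0,0],
  [0,0,0,0,0],
  [0,0,0,0,0],
  [0,0,0,0,0],
  [0,0,0,0,0],
  [0,0,0,0,0],
])

```text
clock: 11.43
position: [0.4179, -0.0667, 0.0164]
ee_rot: [-0.571, -3.089, -0.0]
force: [-0.5, 0.2, 0.2]
width: 0.743
gripper_force: 0.0
```

Request:
drive_tool([
  [0,0,0,15,0],
  [0,0,0,30,0],
  [0,0,0,35,0],
  [0,0,0,35,0],
  [0,0,0,30,0],
  [0,0,0,23,0],
  [0,0,0,0,0],
  [0,0,0,0,0],
])

```text
clock: 12.1
position: [0.4187, -0.067, 0.1854]
ee_rot: [0.572, 3.086, -0.001]
force: [-0.3, -0.3, -0.1]
width: 0.999
gripper_force: 0.0
```

```bash
python3 - <<'E'
from h import *
d=snap('wrist','w5'); o=observe(); r=R.from_rotvec(o['ee_rot']).as_matrix(); print(o['position'],'tool y',np.degrees(np.arctan2(r[1,1],r[0,1])))
for n in ['w3','w5']:
    d=load(n); h=cv2.cvtColor(d['image'],cv2.COLOR_RGB2HSV)
    M=((h[...,2]>140)).astype(np.uint8); M[:175]=0; M[265:]=0; M[:,:280]=0; M[:,345:]=0
    c=max(cv2.findContours(M,0,1)[0],key=cv2.contourArea); print(n,cv2.minAreaRect(c),cv2.boundingRect(c))
cv2.imwrite('pics/w5c.png',cv2.resize(load('w5')['image'][175:275,250:375,::-1],(750,600),interpolation=cv2.INTER_CUBIC))
E
```

```text
[ 0.41776288 -0.06694859  0.18430532] tool y 69.01414871037721
w3 ((313.0, 220.0), (72.0, 44.0), 90.0) (291, 184, 45, 73)
w5 ((313.0, 218.0), (72.0, 44.0), 90.0) (291, 182, 45, 73)
```

View pics/w5c.png

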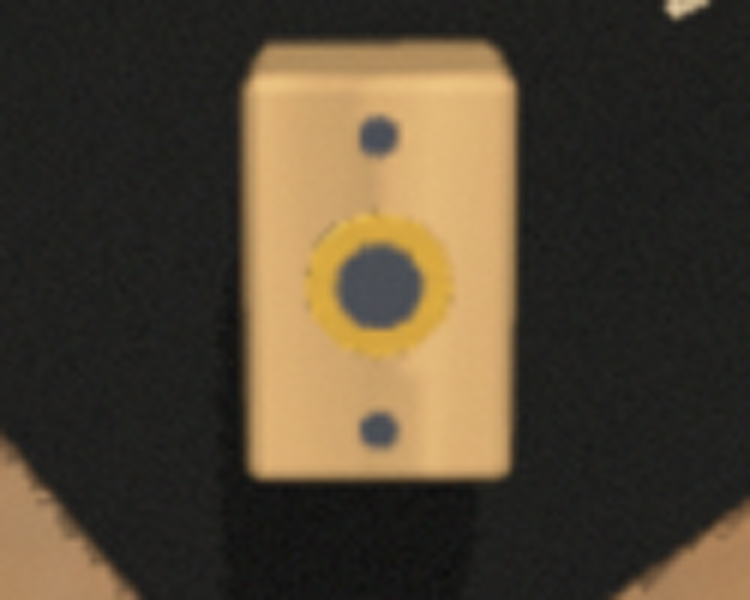

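The block stands upright on the mat. The bush is at crop (379.5,285), i.e. (313.25,222.5), and it slid about 2 px along its length.

```bash
python3 - <<'E'
from h import *
d=load('w5'); a=np.radians(-21); u=np.array([np.cos(a),np.sin(a)]); v=np.array([-u[1],u[0]])
w=load('w3'); t3=np.array([.4178,-.0668]); t5=observe()['position'][:2]
b3=onz(w,313.5,224.5,.048,True)[:2]; b5=onz(d,313.25,222.4,.048,True)[:2]
cr=np.array([.62734,.02558]); tc=np.array([.62438,.02242])
for n,b,t in [('b3',b3,t3),('b5',b5,t5),('cr',cr,tc)]: print(n,b,'rel TCP u,v mm',((b-t)@u*1e3).round(2),((b-t)@v*1e3).round(2))
print('move',cr-b5, 'TCP proj',proj(d,[*t5,.045],True),proj(d,observe()['position'],True))
print(d['xyz']-w['xyz'], d['attitude']-w['attitude'])
E
```

```text
b3 [ 0.41946225 -0.06510634] rel TCP u,v mm 0.94 2.18
b5 [ 0.41920534 -0.06507838] rel TCP u,v mm 0.68 2.26
cr [0.62734 0.02558] rel TCP u,v mm 1.63 4.01
move [0.20813466 0.09065838] TCP proj (np.float64(310.68678587119854), np.float64(220.90968408587509)) (np.float64(309.10328715625224), np.float64(278.147656405312))
[ 0.00028181 -0.00022558  0.00088984] [-0.00516049  0.00282315  0.0031431 ]
```

Request:
drive_tool([
  [0,0,0,-35,0],
  [0,0,0,-35,0],
  [0,0,0,-35,0],
  [0,0,0,-25,0],
  [0,0,0,-20,0],
  [0,0,0,-12,0],
  [0,0,0,-6,0],
  [0,0,0,0,0],
  [0,0,0,0,0],
  [1,0,0,0,0],
  [1,0,0,0,0],
  [1,0,0,0,0],
  [1,0,0,0,0],
  [1,0,0,0,0],
  [1,0,0,0,0],
  [1,0,0,0,0],
  [1,0,0,0,0],
  [1,0,0,0,0],
  [1,0,0,0,0],
])

```text
clock: 13.73
position: [0.4179, -0.0667, 0.0165]
ee_rot: [0.572, 3.089, 0.0]
force: [-0.3, -0.2, 1.2]
width: 0.433
gripper_force: 25.0
```

Request:
drive_tool([
  [1,0,0,10,0],
  [1,0,0,20,0],
  [1,0,0,25,0],
  [1,0,0,25,0],
  [1,21,9,0,0],
  [1,21,9,0,0],
  [1,21,9,0,0],
  [1,21,9,0,0],
  [1,21,9,0,0],
  [1,21,9,0,0],
  [1,21,9,0,0],
  [1,21,9,0,0],
  [1,20,9,0,0],
  [1,20,9.5,0,0],
  [1,0,0,0,0],
  [1,0,0,0,0],
])

```text
clock: 15.07
position: [0.626, 0.0247, 0.0956]
ee_rot: [-0.57, -3.088, -0.001]
force: [-0.6, 0.3, -1.6]
width: 0.432
gripper_force: 25.0
```

```bash
python3 - <<'E'
from h import *
o=observe(); r=R.from_rotvec(o['ee_rot']).as_matrix(); print(o['position'],o['width'],o['gripper_force'],o['force'],'tool y',np.degrees(np.arctan2(r[1,1],r[0,1])))
snap('wrist','w6')
E
```

```text
[0.62596737 0.02465617 0.095647  ] 0.4320041910276369 24.999430775642395 [-0.63652496  0.30148316 -1.62882768] tool y 69.09901398516244
```

Request:
drive_tool([
  [1,0,0,-20,0],
  [1,0,0,-15,0],
  [1,0,0,-8,0],
  [1,0,0,-5,0],
  [1,0,0,0,0],
])

```text
clock: 15.53
position: [0.6248, 0.0232, 0.0476]
ee_rot: [-0.572, -3.087, 0.001]
force: [0.2, -0.7, -1.3]
width: 0.434
gripper_force: 25.0
```

Request:
drive_tool([
  [1,0,0,-8,0],
  [1,0,0,-7,0],
  [1,0,0,-5,0],
  [1,0,0,-4,0],
  [1,0,0,-2,0],
  [1,0,0,-2,0],
  [1,0,0,0,0],
])

```text
clock: 16.12
position: [0.6257, 0.0238, 0.0201]
ee_rot: [-0.571, -3.089, 0.0]
force: [0.3, 0.4, -1.4]
width: 0.435
gripper_force: 25.0
```

No contact on the stops. I set it down, release, rise and look.

Request:
drive_tool([
  [1,0,0,-1,0],
  [1,0,0,-1,0],
  [1,0,0,0,0],
  [0,0,0,0,0],
  [0,0,0,0,0],
  [0,0,0,0,0],
  [0,0,0,0,0],
  [0,0,0,0,0],
  [0,0,0,0,0],
  [0,0,0,10,0],
  [0,0,0,20,0],
  [0,0,0,30,0],
  [0,0,0,35,0],
  [0,0,0,35,0],
  [0,0,0,35,0],
  [0,0,0,0,0],
  [0,0,0,0,0],
])

```text
clock: 17.53
position: [0.6274, 0.0243, 0.1868]
ee_rot: [0.571, 3.084, 0.002]
force: [0.2, 0.5, -0.4]
width: 1.0
gripper_force: 0.0
```

```bash
python3 - <<'E'
from h import *
d=snap('wrist','w7'); print(observe()['position'])
cv2.imwrite('pics/w7c.png',cv2.resize(d['image'][150:300,250:375,::-1],(500,600),interpolation=cv2.INTER_CUBIC))
E
```

```text
[0.62619646 0.0238132  0.18464449]
```

View pics/w7c.png

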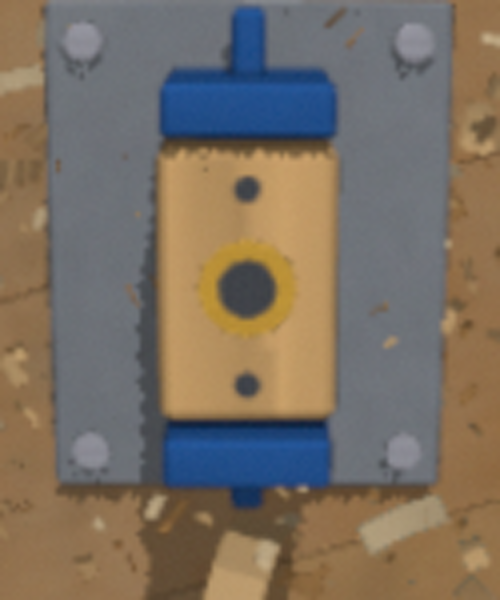

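The crop shows the block standing between the stops, aligned with them. The bush is at (247,289) and the holes at (247,189) and (247,385). The stop top faces span rows 80–138 and 430–487.

```bash
python3 - <<'E'
from h import *
d=load('w7'); a=np.radians(-21); u=np.array([np.cos(a),np.sin(a)]); v=np.array([-u[1],u[0]])
c=lambda x,y,z:(lambda p:np.array([p@u,p@v])*1e3)(onz(d,250+x/4,150+y/4,z,True)[:2])
s=(c(248,80,.054)+c(248,138,.054)+c(247,430,.054)+c(247,487,.054))/4
print('inner gap',c(248,138,.054)-c(247,430,.054))
print('bush',c(247,288.5,.05)-s,'holes',(c(247,189,.05)+c(247,385,.05))/2-s, 'edges',c(247,152,.05)-c(247,138.,.054),c(247,430,.054)-c(247,418,.05))
print('v: block',(c(158,250,.05)+c(338,250,.05))/2-s)
h=c(247,385,.05)-c(247,189,.05); print('ang',np.degrees(np.arctan2(h[1],h[0])))
E
```

```text
inner gap [-64.7334042    0.16264936]
bush [ 0.90582805 -0.10458184] holes [ 0.8946439  -0.10580773] edges [ 3.51400681e+00 -8.19355093e-04] [1.51591074 0.00464391]
v: block [-7.7008335   0.10554464]
ang 0.0428693659121885
```

The block is 0.9 mm towards one stop. I mend it with a quick regrip and nudge.

Request:
drive_tool([
  [0,0,0,-35,0],
  [0,0,0,-35,0],
  [0,0,0,-35,0],
  [0,0,0,-25,0],
  [0,0,0,-18,0],
  [0,0,0,-11,0],
  [0,0,0,-5,0],
  [0,0,0,0,0],
  [0,0,0,0,0],
  [1,0,0,0,0],
  [1,0,0,0,0],
  [1,0,0,0,0],
  [1,0,0,0,0],
  [1,0,0,0,0],
  [1,0,0,0,0],
  [1,0,0,0,0],
  [1,0,0,0,0],
  [1,0,0,0,0],
  [1,0,0,2,0],
])

```text
clock: 19.17
position: [0.6255, 0.0237, 0.021]
ee_rot: [-0.571, -3.088, 0.0]
force: [0.1, -0.6, -3.1]
width: 0.433
gripper_force: 25.0
```

Request:
drive_tool([
  [1,-0.8,0.3,0,0],
  [1,0,0,0,0],
  [1,0,0,-1.2,0],
  [1,0,0,-1,0],
  [1,0,0,0,0],
  [0,0,0,0,0],
  [0,0,0,0,0],
  [0,0,0,0,0],
  [0,0,0,0,0],
  [0,0,0,0,0],
  [0,0,0,0,0],
  [0,0,0,10,0],
  [0,0,0,20,0],
  [0,0,0,30,0],
  [0,0,0,35,0],
  [0,0,0,35,0],
  [0,0,0,35,0],
  [0,0,0,0,0],
  [0,0,0,0,0],
])

```text
clock: 20.75
position: [0.6266, 0.0246, 0.1875]
ee_rot: [0.571, 3.084, 0.002]
force: [-1.8, -0.6, -1.9]
width: 1.0
gripper_force: 0.0
```

```bash
python3 - <<'E'
from h import *
d=snap('wrist','w8'); o=observe(); print(o['position'],o['joints'])
def cents(d):
    g=cv2.cvtColor(d['image'],cv2.COLOR_RGB2HSV); ys={}
    # bush: gold ring ; stops: bright blue rows along column 300-325
    gold=((g[...,0]>18)&(g[...,0]<28)&(g[...,1]>165)&(g[...,2]>150)); gold[:200]=0; gold[250:]=0; gold[:,:295]=0; gold[:,330:]=0
    v,u=np.nonzero(gold)
    bl=((g[...,0]>100)&(g[...,0]<125)&(g[...,1]>150))[150:300,300:306].sum(1)>3
    r=np.nonzero(bl)[0]+150
    return u.mean(),v.mean(),r.min(),r.max(),r[np.nonzero(np.diff(r)>5)[0]],r[np.nonzero(np.diff(r)>5)[0]+1]
for n in ['w7','w8']: print(cents(load(n)))
print(load('w8')['xyz']-load('w7')['xyz'])
a=np.radians(-40);X=np.array([np.cos(a),np.sin(a)]);
print(X)
E
```

```text
[0.62540998 0.02410734 0.18546675] [ 0.22894183  0.50777061 -0.53022842  1.56196791  0.27406641  1.14463828
  0.8451848 ]
(np.float64(311.3867924528302), np.float64(221.71698113207546), np.int64(168), np.int64(270), array([183]), array([256]))
(np.float64(311.12442396313367), np.float64(220.926267281106), np.int64(169), np.int64(271), array([184]), array([256]))
[-0.00079825  0.00030004  0.0007931 ]
[ 0.76604444 -0.64278761]
```

The block is centred now; bush and stops moved relative to each other by about 1 mm, as wanted. Next I go to the switch, shut the fingers and hover on the −x side of the roller.

Request:
drive_tool([
  [1,-12,24,0,-0.028],
  [1,-12,24,0,-0.028],
  [1,-12,24,0,-0.028],
  [1,-12,24,0,-0.028],
  [1,-12,24,0,-0.028],
  [1,-12,24,0,-0.028],
  [1,-12,24,0,-0.028],
  [1,-13,24,0,-0.028],
  [1,-13,24,0,-0.028],
  [1,-13,24,0,-0.028],
  [1,-13,24,0,-0.028],
  [1,-13,24,0,-0.028],
  [1,0,0,0,0],
  [1,0,0,0,0],
])

```text
clock: 21.97
position: [0.4742, 0.3133, 0.1831]
ee_rot: [-1.073, -2.951, 0.002]
force: [1.6, -1.0, 0.2]
width: 0.039
gripper_force: 0.0
```

```bash
python3 - <<'E'
from h import *
o=observe(); r=R.from_rotvec(o['ee_rot']).as_matrix(); print(o['position'],o['width'],'tool y',np.degrees(np.arctan2(r[1,1],r[0,1])))
d=snap('wrist','w9'); s=snap('side','s9')
h=cv2.cvtColor(d['image'],cv2.COLOR_RGB2HSV); M=((h[...,0]<16)&(h[...,1]>210)&(h[...,2]>150)).astype(np.uint8)
for c in sorted(cv2.findContours(M,0,1)[0],key=cv2.contourArea)[::-1][:3]: print(cv2.contourArea(c),cv2.minAreaRect(c))
print('pred',proj(d,[.526,.2855,.14],True))
cv2.imwrite('pics/w9c.png',np.hstack([cv2.resize(d['image'][:,:,::-1],(480,360)),cv2.resize(s['image'][260:460,200:378,::-1],(320,360))]))
E
```

```text
[0.47421846 0.3132757  0.18313277] 0.03897655695454357 tool y 50.01525767645099
pred (np.float64(328.0385662547634), np.float64(335.83674043192445))
```

View pics/w9c.png

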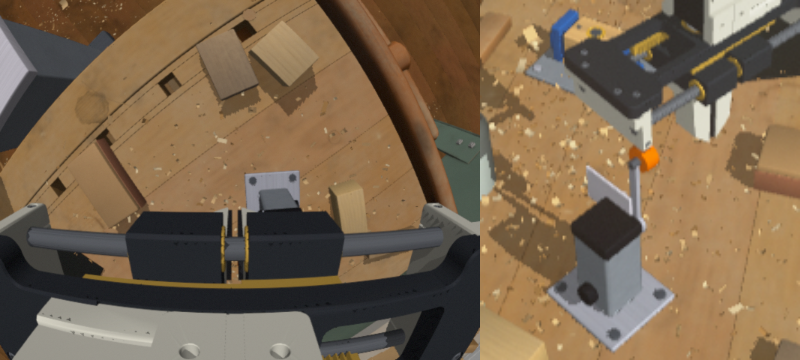

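The side picture shows the shut fingers just beyond the orange roller and above it, clear of the switch. Next I lower them beside the roller and come up to it.

Request:
drive_tool([
  [1,0,0,-20,0],
  [1,0,0,-20,0],
  [1,0,0,-15,0],
  [1,0,0,-9,0],
  [1,0,0,-5,0],
  [1,0,0,0,0],
  [1,6,-5,0,0],
  [1,6,-5,0,0],
  [1,6,-5,0,0],
  [1,5,-4,0,0],
  [1,0,0,0,0],
])

```text
clock: 22.98
position: [0.5012, 0.2913, 0.1155]
ee_rot: [1.084, 2.947, 0.0]
force: [-0.1, 0.0, 0.3]
width: 0.008
gripper_force: 0.0
```

```bash
cat > sw.py <<'E'
from h import *
o=observe(); a=np.radians(-40);X=np.array([np.cos(a),np.sin(a)]);Y=np.array([-X[1],X[0]])
e=o['position'][:2]-np.array([.526,.2855]); print('t',o['clock'],'TCP',o['position'].round(4),'sw x,y',(e@X*1e3).round(1),(e@Y*1e3).round(1)-39,'F along X',(o['force'][:2]@X).round(2),o['force'].round(1))
def roll(d):
    h=cv2.cvtColor(d['image'],cv2.COLOR_RGB2HSV); M=((h[...,0]<18)&(h[...,1]>200)&(h[...,2]>100)); M[:325]=0;M[385:]=0;M[:,:240]=0;M[:,320:]=0
    v,u=np.nonzero(M); return np.array([u.mean(),v.mean()]),len(u)
s=get_image('side'); r0,_=roll(load('side0')); r1,n=roll(s); print('roller shift px',r1-r0,n)
b=np.array(proj(s,[.526,.2855,.14]))
for th in [0,.2,.4,.5,.6,.7,.8,.92]:
    p=np.array([.526,.2855])+.072*np.sin(th)*X; q=np.array(proj(s,[*p,.068+.072*np.cos(th)]))-b; print(th,q.round(1),end=' ')
E
python3 sw.py
```

```text
t 22.9833 TCP [0.5012 0.2913 0.1155] sw x,y -22.7 -50.5 F along X -0.07 [-0.1  0.   0.3]
roller shift px [-0.48428661  4.2295726 ] 37
0 [0. 0.] 0.2 [-6.2 -4.6] 0.4 [-12.   -7.6] 0.5 [-14.7  -8.4] 0.6 [-17.1  -8.9] 0.7 [-19.4  -8.9] 0.8 [-21.4  -8.4] 0.92 [-23.4  -7.4]
```

Request:
drive_tool([
  [1,3,-2.5,0,0],
  [1,3,-2.5,0,0],
  [1,3,-2.5,0,0],
  [1,3,-2.5,0,0],
  [1,0,0,0,0],
])

```text
clock: 23.45
position: [0.5118, 0.2828, 0.1153]
ee_rot: [1.081, 2.949, 0.001]
force: [-0.9, 2.2, 1.0]
width: -0.001
gripper_force: 0.8
```

```bash
python3 sw.py; python3 - <<'E'
from h import *
s=load('side0')
E
```

```text
t 23.45 TCP [0.5118 0.2828 0.1153] sw x,y -9.1 -50.2 F along X -2.11 [-0.9  2.2  1. ]
roller shift px [-5.474677    0.60374677] 45
0 [0. 0.] 0.2 [-6.2 -4.6] 0.4 [-12.   -7.6] 0.5 [-14.7  -8.4] 0.6 [-17.1  -8.9] 0.7 [-19.4  -8.9] 0.8 [-21.4  -8.4] 0.92 [-23.4  -7.4]
```

Request:
drive_tool([
  [1,3,-2.5,0,0],
  [1,3,-2.5,0,0],
  [1,3,-2.5,0,0],
  [1,3,-2.5,0,0],
  [1,3,-2.5,0,0],
  [1,3,-2.5,0,0],
  [1,3,-2.5,0,0],
  [1,2,-1.7,0,0],
  [1,0,0,0,0],
  [1,0,0,0,0],
])

```text
clock: 24.33
position: [0.5341, 0.2633, 0.1152]
ee_rot: [-1.081, -2.95, 0.001]
force: [-3.6, 0.1, 1.8]
width: 0.006
gripper_force: 1.7
```

```bash
python3 sw.py; python3 - <<'E'
from h import *
from sw import roll
s=get_image('side'); w=get_image('wrist')
for n in ['side0','s9']: print(roll(load(n)))
h=cv2.cvtColor(w['image'],cv2.COLOR_RGB2HSV); M=((h[...,0]<16)&(h[...,1]>200)&(h[...,2]>120)); v,u=np.nonzero(M); print('wrist orange',len(u),u.mean() if len(u) else 0,v.mean() if len(u) else 0)
E
```

```text
t 24.3333 TCP [0.5341 0.2633 0.1152] sw x,y 20.5 -50.8 F along X -2.82 [-3.6  0.1  1.8]
roller shift px [-16.66608161  -6.42749013] 106
0 [0. 0.] 0.2 [-6.2 -4.6] 0.4 [-12.   -7.6] 0.5 [-14.7  -8.4] 0.6 [-17.1  -8.9] 0.7 [-19.4  -8.9] 0.8 [-21.4  -8.4] 0.92 [-23.4  -7.4] t 24.3833 TCP [0.5339 0.2635 0.1152] sw x,y 20.2 -50.8 F along X -1.51 [-3.  -1.3  1.5]
roller shift px [-16.66608161  -6.42749013] 106
0 [0. 0.] 0.2 [-6.2 -4.6] 0.4 [-12.   -7.6] 0.5 [-14.7  -8.4] 0.6 [-17.1  -8.9] 0.7 [-19.4  -8.9] 0.8 [-21.4  -8.4] 0.92 [-23.4  -7.4] (array([291.43023256, 346.04069767]), 172)
(array([291.7480916 , 347.50381679]), 131)
wrist orange 14 369.7142857142857 271.35714285714283
```

Both the geometry and the picture give about 0.6 rad. I add a small margin, then back off so it springs back, and rise.

Request:
drive_tool([
  [1,1.5,-1.3,0,0],
  [1,1.5,-1.3,0,0],
  [1,0,0,0,0],
  [1,0,0,0,0],
  [1,-4,3.4,0,0],
  [1,-5,4,0,0],
  [1,-6,5,0,0],
  [1,-6,5,0,0],
  [1,-6,5,0,0],
  [1,-6,5,0,0],
  [1,-8,7,0,0],
  [1,-10,8,0,0],
  [1,-12,10,0,0],
  [1,-12,10,0,0],
  [1,0,0,20,0],
  [1,0,0,35,0],
  [1,-20,0,35,0],
  [1,-20,0,30,0],
  [1,0,0,0,0],
  [1,0,0,0,0],
])

```text
clock: 26.2
position: [0.4215, 0.3253, 0.2373]
ee_rot: [1.076, 2.949, 0.005]
force: [0.5, -0.7, 0.1]
width: 0.005
gripper_force: 0.0
```

```bash
python3 - <<'E'
from h import *
from sw import roll
print(); s=get_image('side'); t=get_image('top'); t0=load('top0')
print('side',roll(s),roll(load('side0')))
def blobs(d,lo,hi,box,smin=150):
    h=cv2.cvtColor(d['image'],cv2.COLOR_RGB2HSV); M=(h[...,0]>=lo)&(h[...,0]<hi)&(h[...,1]>smin); x0,y0,x1,y1=box
    v,u=np.nonzero(M[y0:y1,x0:x1]); return len(u),(u.mean()+x0).round(2) if len(u) else 0,(v.mean()+y0).round(2) if len(u) else 0
for n,a in {'roller':(0,18,(150,225,185,260),200),'tin':(95,125,(340,155,390,205),60),'purple':(125,150,(405,180,440,220)),'pink':(150,178,(435,240,475,275),100),'blue':(100,125,(255,165,330,245))}.items(): print(n,blobs(t0,*a),blobs(t,*a))
for n,(x0,y0,x1,y1) in {'jar':(190,140,235,190),'sand':(215,275,255,335),'tin':(345,155,390,200)}.items():
    A=cv2.absdiff(t0['image'][y0:y1,x0:x1],t['image'][y0:y1,x0:x1]); print(n,A.mean().round(2),A.max())
# block top centre vs. stops in top view
M=cv2.absdiff(t['image'],t0['image']).max(2)[170:240,260:325]>40; v,u=np.nonzero(M); print('block change px',u.mean()+260,v.mean()+170,len(u),proj(t,[.626,.024,.05]))
E
```

```text
t 26.2 TCP [0.4215 0.3253 0.2373] sw x,y -105.7 -75.7 F along X 0.86 [ 0.5 -0.7  0.1]
roller shift px [0. 0.] 172
0 [0. 0.] 0.2 [-6.2 -4.6] 0.4 [-12.   -7.6] 0.5 [-14.7  -8.4] 0.6 [-17.1  -8.9] 0.7 [-19.4  -8.9] 0.8 [-21.4  -8.4] 0.92 [-23.4  -7.4] 
side (array([291.46783626, 346.07017544]), 171) (array([291.43023256, 346.04069767]), 172)
roller (71, np.float64(166.96), np.float64(241.93)) (65, np.float64(167.09), np.float64(241.66))
tin (57, np.float64(358.02), np.float64(191.63)) (64, np.float64(358.11), np.float64(191.44))
purple (213, np.float64(422.58), np.float64(198.74)) (8, np.float64(425.5), np.float64(196.88))
pink (375, np.float64(453.99), np.float64(255.69)) (138, np.float64(448.83), np.float64(255.81))
blue (143, np.float64(288.41), np.float64(203.47)) (141, np.float64(288.21), np.float64(203.77))
jar 17.2 100
sand 3.55 13
tin 3.56 14
block change px 286.2931854199683 197.67511885895405 631 (np.float64(288.2187422735755), np.float64(202.22539954649005))
```

The roller is back at rest. The jar, purple and pink differences are probably the arm's moving shadow, so I check them in the side view by edges.

```bash
python3 - <<'E'
from h import *
for n in ['top','side']:
    t=get_image(n); t0=load(n+'0')
    B={'top':{'jar':(190,140,235,190),'purple':(405,180,440,220),'pink':(435,240,475,275)},'side':{'jar':(160,300,215,380),'purple':(270,188,305,220),'pink':(330,175,360,203),'tin':(235,205,276,250)}}[n]
    for k,(x0,y0,x1,y1) in B.items():
        f=lambda d:np.float32(cv2.Canny(cv2.cvtColor(d['image'],cv2.COLOR_RGB2GRAY)[y0:y1,x0:x1],60,150)>0)
        (dx,dy),r=cv2.phaseCorrelate(cv2.GaussianBlur(f(t0),(0,0),1.5),cv2.GaussianBlur(f(t),(0,0),1.5)); A=cv2.absdiff(t['image'],t0['image'])[y0:y1,x0:x1]
        print(n,k,round(dx,2),round(dy,2),round(r,2),'diff',A.mean().round(1),'bright',t0['image'][y0:y1,x0:x1].mean().round(0),t['image'][y0:y1,x0:x1].mean().round(0))
E
```

```text
top jar 0.27 0.08 0.4 diff 17.4 bright 143.0 130.0
top purple 0.1 -0.11 0.54 diff 29.1 bright 137.0 109.0
top pink 1.05 17.23 0.11 diff 37.0 bright 121.0 158.0
side jar -0.14 -0.1 0.44 diff 18.8 bright 131.0 120.0
side purple 0.03 -0.23 0.72 diff 21.5 bright 109.0 90.0
side pink -0.79 -0.59 0.17 diff 38.0 bright 103.0 86.0
side tin 0.58 0.48 0.82 diff 6.1 bright 118.0 123.0
```

Nothing has moved; only the shadows changed, and the arm never came near the pink one at its height. I hand in.

```bash
python3 -c "
from cell import arm; print(arm.sign_off())"
```

```text
the job is handed in; nothing more can be done
None
```

The job is handed in at about 26 s of the 72 s allowed: the block was set down and regripped on the mat, then loaded in the cradle, centred to under about 1 mm; the switch roller was pushed to an estimated 0.65–0.7 rad and sprang back, and the tin, jar and sanding block show no movement.

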